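Dial open the eye-drops lockbox

TASK

Open the white lockbox with its combination dial, whose crank knob is also the pointer: go anticlockwise (seen from above) past the one-bar mark once and stop with the knob in line with that mark the second time you come to it; then clockwise past the two-bar mark once and stop at it the second time; then anticlockwise straight to the three-bar mark. Do not overshoot a mark and back up (that spoils the number; dial again from the beginning). Then pull the drawer all the way open, let go, and leave the other things on the worktop where they are.

Things in the scene. Friction and masses are not known exactly. Their poses are not given: they have to be found in the camera images.
- lockbox: White painted lockbox, 180 x 180 x 80 mm high, fixed to the worktop, with a flat dial 118 mm across on top and a drawer in its -x face (towards the robot at yaw 0). Origin: centre of its underside; z up. Round the dial stand three marks of raised black radial bars. A wheel-pack lock blocks the drawer until the numbers are dialled in the right directions, each mark met within about 8 degrees.
- dial_centre (a point): Point on the dial's vertical axis, at the height of the dial's top face, 92 mm above the worktop. The dial turns without end either way, with about 1 to 4 N at its crank knob (heavier as it picks up the lock's inner wheels), and stays where it is left.
- crank_knob (a point): The dial's crank knob: upright black round post, 16 mm thick, standing 92 to 132 mm above the worktop, 44 mm from the dial's axis; the point is on its axis at 114 mm. It spins on its own pin, so a hand that holds it need not turn while leading it round. Its direction from dial_centre is the dial's setting. It starts 100 to 220 degrees before the one-bar mark, counted anticlockwise.
- mark_one (a point): Middle of the mark with one radial bar (19 x 5.5 mm, black, raised), 74.5 mm from the dial's axis on the box top, at the back of the box (+x).
- mark_two (a point): Middle of the mark with two parallel radial bars, 74.5 mm from the dial's axis on the box top, 60 degrees clockwise of the one-bar mark.
- mark_three (a point): Middle of the mark with three parallel radial bars, 74.5 mm from the dial's axis on the box top, 80 degrees anticlockwise of the one-bar mark.
- handle (a point): Middle of the drawer's bar handle: a level steel bar 10 mm thick and 100 mm long, parallel to the box's y axis, its axis 52 mm above the worktop, with a clear gap of 37 mm to the drawer front behind it and open above. It moves with the drawer.
- drawer (a joint): How far the drawer is pulled out of the box, along the box's -x: 0 shut, 0.05 m fully open (stop). About 2 N once unlocked; stays where it is left.
- gate_a (a point): Gate (slot) of the first inner wheel, set by the first number. Inside the lock and out of sight; not needed for dialling (the crank and the bar marks tell all).
- gate_b (a point): Gate of the second inner wheel, set by the second number. Inside the lock and out of sight; not needed for dialling (the crank and the bar marks tell all).
- gate_c (a point): Gate of the dial's own wheel, set by the third number. Inside the lock and out of sight; not needed for dialling (the crank and the bar marks tell all).
- fence_line (a point): Where the gates must stand for the drawer's fence to pass, inside the box. Inside the lock and out of sight; not needed for dialling (the crank and the bar marks tell all).
- strips: Blue hinged box of test strips, 78 x 112 x 55 mm, loose beside the lockbox on its left. Bystander. Origin: centre of its underside.
- pot: Black round pot, 66 mm across, 33 mm high, loose to the right of the lockbox. Bystander. Origin: centre of its underside.
- buds: Clear round tub of cotton buds, 77 mm across, 80 mm high, loose to the right of the lockbox. Bystander. Origin: centre of its underside.
- tape: Roll of brown tape lying flat, 102 mm across, 25 mm high, loose at the front right. Bystander. Origin: centre of its underside.
- dish: Steel kidney dish, 104 x 200 x 33 mm, loose on the right, below the soap and towel dispensers on the wall (the towel dispenser hangs about x 0.61, y -0.34, z 0.44 m: keep the arm clear of them when swinging in). Bystander. Origin: centre of its underside.
- gauze: Flat gauze pack, 55 x 95 x 9 mm, loose in front of the lockbox near the worktop's edge. Bystander. Origin: centre of its underside.

How it is judged:
By the outcome, as a careful person would: the job done as asked, in the order asked, and still so for the second after the job is handed in, with the robot touching nothing.
It also fails if it takes over 72 s, if anything falls off the work surface, if the arm or the gripper's body presses on something with over 40 N, if the wrist force passes 120 N, or if a joint passes its speed limit or range.

ROBOT

A 6-joint arm with a two-finger parallel gripper is mounted at the origin on a cart in front of the work surface, level with it; the furniture and walls round the work are solid. World frame = base frame: x ahead of the robot, y to its left, z up, the work surface at z = 0. Lengths are in mm, angles in rad, forces in N, time in s.
With the tool pointing down it reaches from about 275 to 1000 mm from the base axis. Payload 8.4 kg.
Tool frame: the origin (TCP) lies at the centre of the arm's flange, where the gripper is bolted on; the fingertips stand 173 mm ahead of it and the grasp point (between the pads) lies 155 mm ahead of it (r.nose_length is the distance from the TCP to the fingertips, in mm); z points along the fingers, y is the direction in which the jaws open and shut (so a half turn about z gives the same grasp; the last joint's range is limited). The gripper opens to 85 mm and grips with 20 to 120 N. Pads are 22 mm wide; open, the fingers measure 114 mm over their backs; the gripper's body (76 mm by 85 mm) begins 54 mm behind the grasp point. The pads swing forward as they close: fully open they stand 13 mm farther back than shut.
Start: joints at [-0.002, 0.353, 1.633, -0, 1.155, -0.002], TCP at [625.004, -0, 404.681] pointing down, gripper open.
Joint ranges: [-2.63, 2.63], [-0.92, 2.1], [0.06, 2.66], [-1.3, 4.44], [0, 2.69], [-3.02, 3.02]. Speed limits (rad/s): [2.22, 2.22, 2.79, 3.14, 3.14, 3.14].

INTERFACE

Orientations are given as [roll, pitch, yaw] about the fixed x, y, z axes, in that order (R = Rz(yaw) Ry(pitch) Rx(roll)).
In Python, from rig import r, grab_frame, workorder gives the robot as it stands.
- The arm moves only by the tool carry_out, never from a script. Its argument "steps" is a list that holds one entry, the list of rows, each a list of 5 numbers: the opening in per cent of the stroke, from 0 (shut) to 100 (fully open), then the shift along the tool's x, y, z in m, then the turn about the tool's z in degrees. In form: [[[jaw, x, y, z, spin], ...]]. A call has 1 to 8 rows; each row is the pose to reach, as a shift and turn from the pose measured when the call began, along the tool's axes at that moment; what a row does not reach only later rows make up. A row lasts 1/10 s, in which the tool goes at most 50 mm and 8.59 degrees, less where a joint would pass 70% of its speed; a pose out of reach is approached as far as the arm can. A call with a gripper value outside its range is refused whole. The fingers move at their own pace and stop on an object; "squeeze" is the grip in N (left out, the last holds). Time passes only in rows, so rows that repeat a pose let the fingers close. It gives the time, the measured TCP pose, the force and the opening at its end, in the units of the state.
- r.sense(): the state, without advancing time (a new reading comes with each control period).
- grab_frame(name): name is "scene" or "side" or "wrist"; returns a dict with "image" (400x640x3 uint8, red, green, blue), "intrinsics" (3x3 intrinsics, pixels), "eye" and "rotation" of the camera in the world; the wrist camera has in their place "T_tool_cam" (4x4, takes a point from camera to tool coordinates, whose origin is the TCP and whose axes are the flange's). Camera axes: x right, y up, looking along -z (the intrinsics and any distortion apply to the point x, -y, -z); pixel columns grow to the right and rows downward; lengths in mm; the calibration is good to about 2 mm. A picture is of the moment at which its call begins: read the wrist's pose just before it. There is no depth.
- workorder.sign_off(): hands the job in, once; it reports no verdict.
The state is a dict: "clock": time; "qpos": joint angles; "qvel": joint speeds; "joint_efforts": joint torques, N m; "eef_pos": TCP position; "tcp_rot": TCP orientation; "contact_force": force on the tool from outside, world axes, zero at the start; "wrist_torque": the same for the moment, N m; "opening": opening from 0.0 (shut) to 1.0 (fully open).
Only numpy, scipy, OpenCV 4.12 (cv2) and the standard library are available. Lean on these libraries where they do the work, as an engineer would, in place of code of your own. Each camera call takes 0.05 s, during which the arm holds its last target.

## Working session

There is one attempt and no reset: what is moved stays moved. The work goes in short steps, Python scripts to look and compute and a tool call to move; the robot and the scene stay as the last step left them, time stands still between calls to the robot, and variables do not carry over. Pictures are saved under pics/ and viewed, and the job is handed in when it is done.

Besides the shell and the picture viewer there is one more tool, called by a JSON object that holds its "method" and its "body", one argument or row to a line. carry_out: Moves the arm, as the interface text tells. Its arguments: {"type":"object","properties":{"steps":{"type":"array","items":{"type":"array","items":{"type":"array","items":{"type":"number"}}}},"squeeze":{"type":"number"}},"required":["steps"]}

```bash
ls; mkdir -p pics
python3 - <<'E'
from rig import r, grab_frame, workorder
import cv2
s=r.sense(); print(s)
for n in ["scene","side","wrist"]:
    f=grab_frame(n); cv2.imwrite(f"pics/{n}0.png",f["image"][:,:,::-1])
    print(n,{k:v for k,v in f.items() if k!="image"})
E
```

```text
pics
{'clock': 0.0, 'qpos': array([-2.36252725e-03,  3.53628817e-01,  1.63417238e+00, -3.44506962e-05,
        1.15520343e+00, -2.42123056e-03]), 'qvel': array([-7.70813811e-04,  9.17946704e-05,  1.26181848e-04, -4.36142718e-04,
        6.69109609e-04,  1.25343515e-03]), 'joint_efforts': array([-2.03471049e-03, -6.05236173e+01, -3.42063046e+01, -2.62302356e-04,
        9.48130677e-03,  3.61521288e-06]), 'eef_pos': array([6.24745874e+02, 1.86862524e-02, 4.03957222e+02]), 'tcp_rot': array([-3.14018060e+00,  2.80796681e-05,  1.57086898e+00]), 'contact_force': array([-0.1166504, -0.6697113, -0.2465373]), 'wrist_torque': array([ 0.00825573,  0.02416667, -0.04973048]), 'opening': 0.9987472385150095}
scene {'intrinsics': array([[483.58566219,   0.        , 318.46987349],
       [  0.        , 483.58566219, 196.59910698],
       [  0.        ,   0.        ,   1.        ]]), 'eye': array([-7.67919216e-01, -9.11587663e+02,  8.00169295e+02]), 'rotation': array([ 9.88780046e-01, -7.39696961e-04, -5.10483161e-01])}
side {'intrinsics': array([[408.74441102,   0.        , 329.3089842 ],
       [  0.        , 408.74441102, 199.85821918],
       [  0.        ,   0.        ,   1.        ]]), 'eye': array([-70.76419103, 923.06841397, 717.0213952 ]), 'rotation': array([ 1.0536488,  0.0222685, -2.565139 ])}
wrist {'intrinsics': array([[310.70995797,   0.        , 315.51645144],
       [  0.        , 310.70995797, 196.60148402],
       [  0.        ,   0.        ,   1.        ]]), 'T_tool_cam': array([[ 3.67169027e-04,  9.53578452e-01,  3.01144486e-01,
         7.69561684e+01],
       [ 9.99999649e-01, -5.76888421e-04,  6.07480720e-04,
         1.04696759e+00],
       [ 7.53007292e-04,  3.01144157e-01, -9.53578329e-01,
         3.17029460e+01],
       [ 0.00000000e+00,  0.00000000e+00,  0.00000000e+00,
         1.00000000e+00]])}
```

View pics/scene0.png

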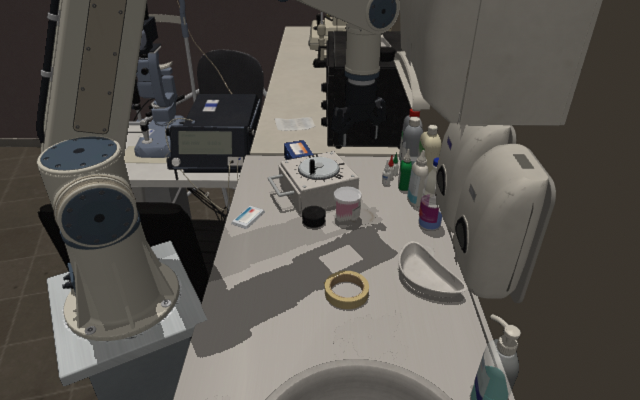

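View pics/side0.png

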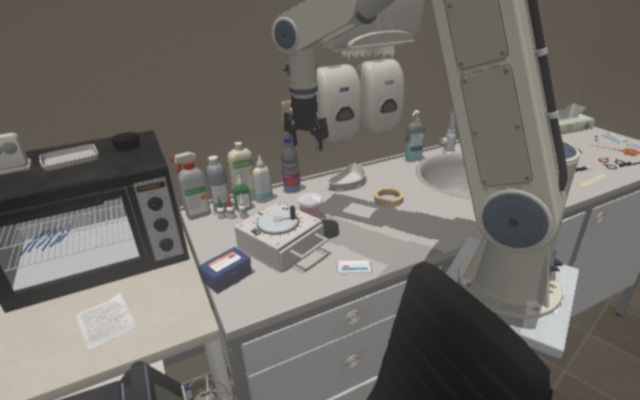

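View pics/wrist0.png

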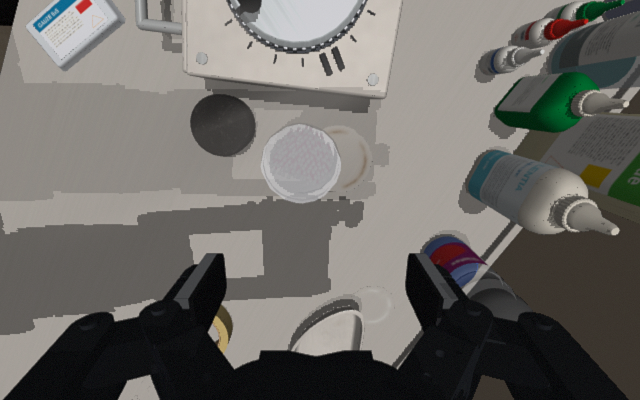

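```bash
cat > h.py <<'E'
from rig import r, grab_frame, workorder
import cv2, numpy as np
from scipy.spatial.transform import Rotation as Ro
def Rt(s): return Ro.from_euler('xyz',s['tcp_rot']).as_matrix()
def shot(n,save=None):
    s=r.sense(); f=grab_frame(n)
    if save: cv2.imwrite(f"pics/{save}.png",f["image"][:,:,::-1])
    K=f['intrinsics']
    if n=='wrist':
        T=f['T_tool_cam']; R=Rt(s)@T[:3,:3]; e=s['eef_pos']+Rt(s)@T[:3,3]
    else:
        e=f['eye']; R=Ro.from_euler('xyz',f['rotation']).as_matrix()
    return dict(im=f['image'],K=K,R=R,e=e,s=s)
def ray(c,u,v):
    K=c['K']; return c['R']@np.array([(u-K[0,2])/K[0,0],-(v-K[1,2])/K[1,1],-1])
def onz(c,u,v,z):
    d=ray(c,u,v); return c['e']+d*(z-c['e'][2])/d[2]
def proj(c,p):
    q=c['R'].T@(np.asarray(p,float)-c['e']); q=q/-q[2]; K=c['K']
    return K[0,0]*q[0]+K[0,2], -K[1,1]*q[1]+K[1,2]
E
python3 - <<'E'
from h import *
np.set_printoptions(precision=1,suppress=True)
c=shot('wrist'); print(r.sense()['clock'])
print('corners',onz(c,183,73,80),onz(c,384,97,80))
print('pot',onz(c,222,125,33),'buds',onz(c,300,160,80),'strips',onz(c,68,68,9))
c=shot('scene'); print(onz(c,319,166,92), 'knob base',onz(c,312,174,92))
c=shot('side'); print(onz(c,277,221,92),'knob',onz(c,292,218,92), onz(c,292,207,132))
E
```

```text
0.2
corners [509.   98.2  80. ] [686.7  78.2  80. ]
pot [525.3  49.9  33. ] buds [610.6  21.1  80. ] strips [356.3 108.4   9. ]
[607.  169.5  92. ] knob base [566.9 139.   92. ]
[601.8 187.7  92. ] knob [574.8 152.8  92. ] [569.2 155.7 132. ]
```

{"method": "carry_out", "body": {
  "steps": [
    [[100,0.05,-0.005,0,0],[100,0.1,-0.01,0,0],[100,0.15,-0.015,0,0],[100,0.18,-0.017,0,0],[100,0.18,-0.017,0,0],[100,0.18,-0.017,0,0]]
  ]
}}

```text
clock: 0.9
eef_pos: [607.8, 180.5, 404.3]
tcp_rot: [-3.141, 0.0, 1.573]
contact_force: [-0.7, 0.6, 0.3]
opening: 1.002
```

Run:
```python
from h import *
c=shot('wrist','w1'); print(c['s']['eef_pos'],c['s']['tcp_rot'])
import pickle; pickle.dump(c,open('w1.pkl','wb'))
```

```text
[607.75324683 180.54878949 404.27136598] [-3.14088742e+00  4.58569896e-04  1.57253737e+00]
```

View pics/w1.png

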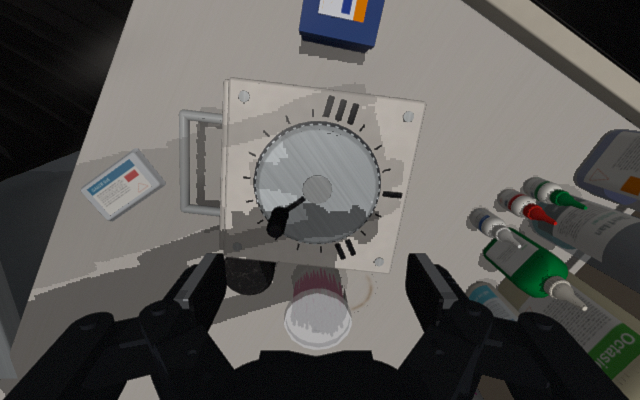

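Run:
```python
from h import *
import pickle
np.set_printoptions(precision=2,suppress=True)
c=pickle.load(open('w1.pkl','rb'))
g=cv2.cvtColor(c['im'],cv2.COLOR_RGB2GRAY)
m=(g<50).astype(np.uint8)
n,l,st,ce=cv2.connectedComponentsWithStats(m)
for i in range(1,n):
    x,y,w,h,a=st[i]
    if a>25 and 220<x<430 and 75<y<270: print(st[i],ce[i],onz(c,*ce[i],82),a)
cv2.imwrite('pics/crop1.png',cv2.resize(c['im'][75:275,215:430,::-1],None,fx=3,fy=3,interpolation=cv2.INTER_CUBIC)[:600,:])
print('corners',[onz(c,u,v,80) for u,v in [(231,79),(425,103),(388,272),(222,256)]])
print('hub',onz(c,317,188,92),'dial l/r',onz(c,255,183,90),onz(c,380,187,90),onz(c,319,123,90),onz(c,314,243,90))
```

```text
[348 105  10  19  75] [352.15 115.83] [641.44 242.44  82.  ] 75
[383 192  19   6  88] [392.07 194.48] [683.29 167.96  82.  ] 88
[266 197  39  43 607] [279.82 219.37] [572.62 141.52  82.  ] 607
[346 240   9  15  68] [349.9  246.81] [644.06 111.27  82.  ] 68
[335 244  10  15  72] [339.51 250.69] [633.44 106.78  82.  ] 72
corners [array([533.62, 273.58,  80.  ]), array([706.88, 253.68,  80.  ]), array([686.09,  80.61,  80.  ]), array([510.21,  99.2 ,  80.  ])]
hub [609.8  177.23  92.  ] dial l/r [551.45 181.4   90.  ] [669.28 177.79  90.  ] [611.37 236.62  90.  ] [607.   119.41  90.  ]
```

View pics/crop1.png

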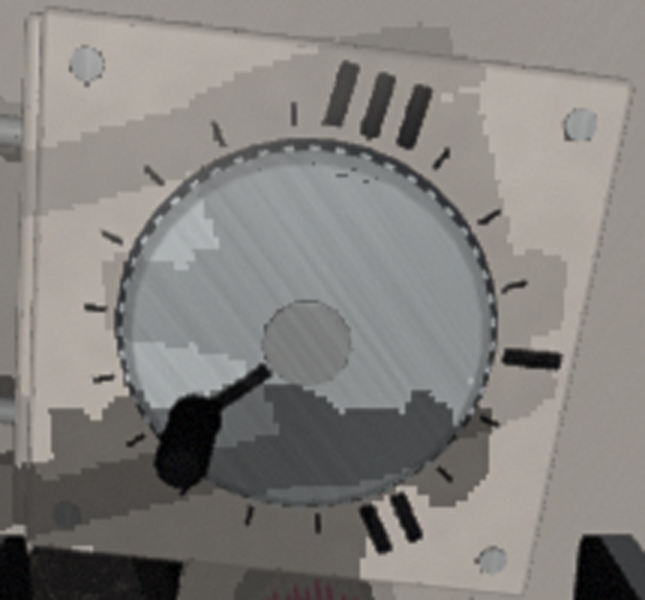

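Run:
```python
from h import *
import pickle
np.set_printoptions(precision=2,suppress=True)
c=pickle.load(open('w1.pkl','rb'))
C=np.array([609.3,177.4])
for u,v,z in [(276,230,132),(281,212,92),(340.7,110,82)]:
    p=onz(c,u,v,z)[:2]; d=p-C; print(p,np.hypot(*d),np.degrees(np.arctan2(d[1],d[0])))
for a in (-140,-143,-146):
    K=C+44*np.array([np.cos(np.radians(a)),np.sin(np.radians(a))])
    print(a,K,proj(c,[*K,132]),proj(c,[*K,92]))
R=Rt(c['s']);print(R, R.T@(np.array([*(C+44*np.array([np.cos(np.radians(-143)),np.sin(np.radians(-143))])),114+155])-c['s']['eef_pos']))
```

```text
[575.29 151.87] 42.520321989848185 -143.10695462749715
[575.24 153.13] 41.82066967545185 -144.5264403042532
[630.94 247.5 ] 73.36622778234923 72.84889123452737
-140 [575.59 149.12] (np.float64(276.47415890779035), np.float64(233.0114659195977)) (np.float64(281.49483183918187), np.float64(215.89918816494253))
-143 [574.16 150.92] (np.float64(274.69379279355996), np.float64(231.04051905381783)) (np.float64(279.95016222961783), np.float64(214.14811448508746))
-146 [572.82 152.8 ] (np.float64(273.01730794984024), np.float64(228.98198791400728)) (np.float64(278.49738549090574), np.float64(212.32019882679944))
[[-0.  1. -0.]
 [ 1.  0. -0.]
 [-0. -0. -1.]] [-29.51 -33.55 135.31]
```

{"method": "carry_out", "body": {
  "steps": [
    [[70,-0.029,-0.0335,0.03,0],[70,-0.029,-0.0335,0.07,0],[70,-0.029,-0.0335,0.1,0],[70,-0.029,-0.0335,0.122,0],[70,-0.029,-0.0335,0.132,0],[70,-0.029,-0.0335,0.132,0],[70,-0.029,-0.0335,0.132,0]]
  ]
}}

```text
clock: 1.65
eef_pos: [574.9, 150.2, 273.2]
tcp_rot: [3.141, 0.0, 1.571]
contact_force: [-0.4, 0.2, 0.5]
opening: 0.703
```

Run:
```python
from h import *
c=shot('wrist','w2'); print(c['s']['eef_pos'],c['s']['tcp_rot'],c['s']['contact_force'])
```

```text
[574.89936348 150.16307068 273.20086063] [3.14129349e+00 3.14425627e-04 1.57056772e+00] [-0.36617508  0.18693383  0.49248029]
```

View pics/w2.png

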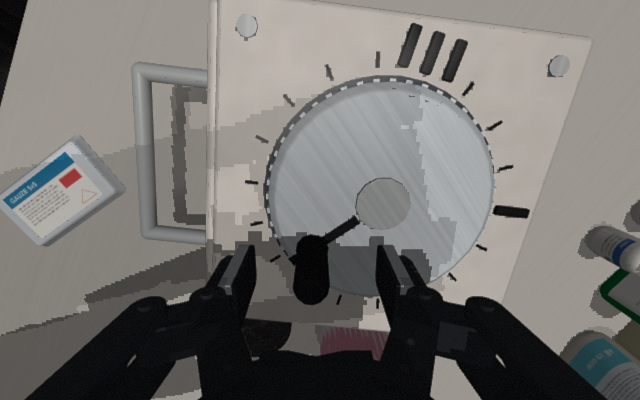

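{"method": "carry_out", "body": {
  "steps": [
    [[10,0,0,0.002,0],[5,0,0,0.002,0],[5,0,0,0.002,0],[5,0,0,0.002,0],[5,0,0,0.002,0],[5,0,0,0.002,0]]
  ],
  "squeeze": 40
}}

```text
clock: 2.3
eef_pos: [575.0, 150.4, 272.1]
tcp_rot: [3.14, 0.0, 1.571]
contact_force: [-2.4, -1.2, 5.9]
opening: 0.167
```

Run:
```python
from h import *
c=shot('wrist','w3'); print(c['s']['eef_pos'],c['s']['tcp_rot'],c['s']['contact_force'],c['s']['opening'])
```

```text
[574.97393159 150.3524852  272.09024496] [3.14037847e+00 2.23489655e-04 1.57094645e+00] [-2.36395932 -1.20329181  5.87088462] 0.16720865568188234
```

View pics/w3.png

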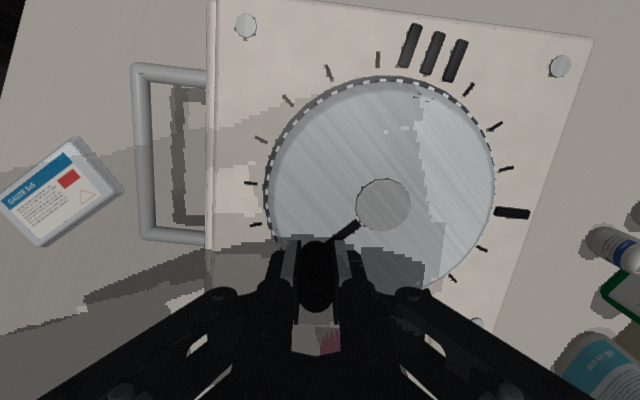

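```bash
cat > plan.py <<'E'
import sys
from h import *
# usage: plan.py a1 a2 ... (target knob angles)
C=np.array([609.3,177.4]); ZT=272.
s=r.sense(); R=Rt(s); p=s['eef_pos']
d=p[:2]-C; print('now r %.1f ang %.1f z %.1f'%(np.hypot(*d),np.degrees(np.arctan2(d[1],d[0])),p[2]),'F',s['contact_force'].round(1),'rot',s['tcp_rot'].round(4),'open %.3f'%s['opening'],'t',s['clock'])
rows=[]
for a in map(float,sys.argv[1:]):
    a=np.radians(a); t=R.T@(np.array([*(C+44*np.array([np.cos(a),np.sin(a)])),ZT])-p)/1000
    rows.append([5]+[round(x,4) for x in t.tolist()]+[0])
print([rows])
E
python3 plan.py -138 -128 -118 -108 -98 -88 -78 -68
```

```text
now r 43.7 ang -141.8 z 272.1 F [-2.4 -2.   6.2] rot [3.1404e+00 2.0000e-04 1.5710e+00] open 0.179 t 2.35
[[[5, -0.0024, 0.0016, 0.0001, 0], [5, -0.0076, 0.0072, 0.0001, 0], [5, -0.0118, 0.0137, 0.0001, 0], [5, -0.0148, 0.0207, 0.0001, 0], [5, -0.0165, 0.0282, 0.0001, 0], [5, -0.0169, 0.0359, 0.0001, 0], [5, -0.016, 0.0435, 0.0001, 0], [5, -0.0138, 0.0508, 0.0001, 0]]]
```

{"method": "carry_out", "body": {
  "steps": [
    [[5,-0.0024,0.0016,0,0],[5,-0.0076,0.0072,0,0],[5,-0.0118,0.0137,0,0],[5,-0.0148,0.0207,0,0],[5,-0.0165,0.0282,0,0],[5,-0.0169,0.0359,0,0],[5,-0.016,0.0435,0,0],[5,-0.0138,0.0508,0,0]]
  ],
  "squeeze": 40
}}

```text
clock: 3.15
eef_pos: [626.2, 136.9, 271.9]
tcp_rot: [-3.141, -0.001, 1.57]
contact_force: [-2.5, 5.9, 0.5]
opening: 0.175
```

```bash
python3 - <<'E'
from h import *
c=shot('wrist','w4')
E
python3 plan.py -61 -50 -39 -28 -17 -7 5 20
```

```text
now r 43.9 ang -66.2 z 272.0 F [-1.5  6.9 -0. ] rot [ 3.1409e+00 -1.0000e-03  1.5703e+00] open 0.172 t 3.2
[[[5, 0.0017, 0.0036, -0.0, 0], [5, 0.0064, 0.0105, -0.0, 0], [5, 0.0125, 0.0165, -0.0, 0], [5, 0.0195, 0.0211, 0.0, 0], [5, 0.0273, 0.0243, 0.0, 0], [5, 0.0348, 0.0259, 0.0, 0], [5, 0.044, 0.0261, 0.0, 0], [5, 0.0552, 0.0236, 0.0, 0]]]
```

View pics/w4.png

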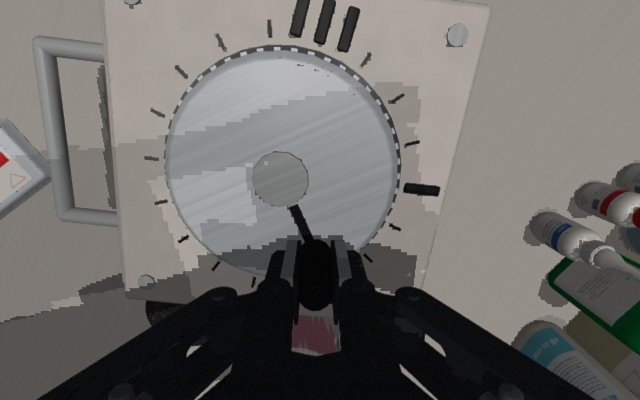

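{"method": "carry_out", "body": {
  "steps": [
    [[5,0.0017,0.0036,0,0],[5,0.0064,0.0105,0,0],[5,0.0125,0.0165,0,0],[5,0.0195,0.0211,0,0],[5,0.0273,0.0243,0,0],[5,0.0348,0.0259,0,0],[5,0.044,0.0261,0,0],[5,0.0552,0.0236,0,0]]
  ]
}}

```text
clock: 4.0
eef_pos: [650.8, 192.8, 272.0]
tcp_rot: [3.141, -0.0, 1.57]
contact_force: [-3.4, -1.6, 2.9]
opening: 0.17
```

```bash
python3 plan.py 32 46 60 74 88 102 116 130
```

```text
now r 44.3 ang 20.4 z 272.0 F [-3.4 -1.6  2.9] rot [ 3.1405e+00 -5.0000e-04  1.5702e+00] open 0.170 t 4.0
[[[5, 0.0079, -0.0042, 0.0, 0], [5, 0.0162, -0.0109, 0.0, 0], [5, 0.0227, -0.0195, 0.0, 0], [5, 0.0268, -0.0294, -0.0, 0], [5, 0.0285, -0.04, -0.0, 0], [5, 0.0276, -0.0507, -0.0, 0], [5, 0.0241, -0.0608, -0.0, 0], [5, 0.0182, -0.0698, -0.0001, 0]]]
```

{"method": "carry_out", "body": {
  "steps": [
    [[5,0.0079,-0.0042,0,0],[5,0.0162,-0.0109,0,0],[5,0.0227,-0.0195,0,0],[5,0.0268,-0.0294,0,0],[5,0.0285,-0.04,0,0],[5,0.0276,-0.0507,0,0],[5,0.0241,-0.0608,0,0],[5,0.0182,-0.0698,0,0]]
  ]
}}

```text
clock: 4.8
eef_pos: [579.8, 211.1, 272.2]
tcp_rot: [3.141, -0.001, 1.57]
contact_force: [-2.2, 3.8, 4.7]
opening: 0.18
```

```bash
python3 plan.py 142 156 170 184 198 212 226 240
```

```text
now r 44.7 ang 131.2 z 272.2 F [-2.2  3.8  4.7] rot [ 3.1410e+00 -1.1000e-03  1.5702e+00] open 0.180 t 4.8
[[[5, -0.0066, -0.0052, 0.0002, 0], [5, -0.0158, -0.0107, 0.0002, 0], [5, -0.026, -0.0138, 0.0002, 0], [5, -0.0367, -0.0144, 0.0001, 0], [5, -0.0473, -0.0123, 0.0001, 0], [5, -0.057, -0.0078, 0.0001, 0], [5, -0.0653, -0.0011, 0.0001, 0], [5, -0.0718, 0.0075, 0.0001, 0]]]
```

{"method": "carry_out", "body": {
  "steps": [
    [[5,-0.0066,-0.0052,0,0],[5,-0.0158,-0.0107,0,0],[5,-0.026,-0.0138,0,0],[5,-0.0367,-0.0144,0,0],[5,-0.0473,-0.0123,0,0],[5,-0.057,-0.0078,0,0],[5,-0.0653,-0.0011,0,0],[5,-0.0718,0.0075,0,0]]
  ]
}}

```text
clock: 5.6
eef_pos: [588.1, 138.5, 272.0]
tcp_rot: [3.141, -0.002, 1.57]
contact_force: [-0.2, 5.6, -0.0]
opening: 0.173
```

```bash
python3 plan.py 252 266 280 294 308 320 328 328
```

```text
now r 44.2 ang -118.6 z 272.0 F [-0.2  5.6 -0. ] rot [ 3.1407e+00 -1.6000e-03  1.5696e+00] open 0.173 t 5.6
[[[5, -0.003, 0.0076, 0.0, 0], [5, -0.005, 0.0181, 0.0, 0], [5, -0.0044, 0.0288, 0.0001, 0], [5, -0.0013, 0.039, 0.0001, 0], [5, 0.0042, 0.0482, 0.0001, 0], [5, 0.0106, 0.0548, 0.0001, 0], [5, 0.0156, 0.0584, 0.0001, 0], [5, 0.0156, 0.0584, 0.0001, 0]]]
```

{"method": "carry_out", "body": {
  "steps": [
    [[5,-0.003,0.0076,0,0],[5,-0.005,0.0181,0,0],[5,-0.0044,0.0288,0,0],[5,-0.0013,0.039,0,0],[5,0.0042,0.0482,0,0],[5,0.0106,0.0548,0,0],[5,0.0156,0.0584,0,0],[5,0.0156,0.0584,0,0]]
  ]
}}

```text
clock: 6.4
eef_pos: [647.0, 154.8, 271.9]
tcp_rot: [-3.141, -0.001, 1.57]
contact_force: [-3.8, 1.9, 4.6]
opening: 0.169
```

```bash
python3 - <<'E'
from h import *
import pickle
c=shot('wrist','w5'); pickle.dump(c,open('w5.pkl','wb'))
E
python3 plan.py 335 341 346 349 349
```

```text
now r 43.9 ang -31.5 z 271.9 F [-3.8  3.4  3.2] rot [ 3.1415e+00 -1.3000e-03  1.5704e+00] open 0.171 t 6.45
[[[5, 0.0043, 0.0024, -0.0001, 0], [5, 0.0086, 0.0042, -0.0001, 0], [5, 0.0123, 0.0052, -0.0001, 0], [5, 0.0145, 0.0057, -0.0001, 0], [5, 0.0145, 0.0057, -0.0001, 0]]]
```

View pics/w5.png

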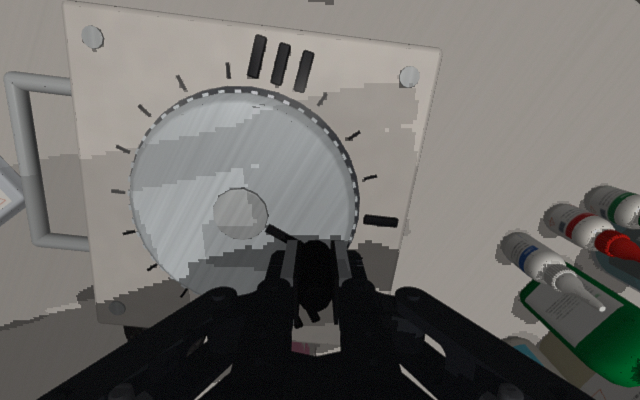

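Run:
```python
from h import *
import pickle
c=pickle.load(open('w5.pkl','rb'))
h=onz(c,240.5,213.5,92)
print('hub',h)
for n,u,v,z in [('one',381,221,82),('three',281.5,63.5,82),('arm1',268,229,94),('arm2',297,245,94)]:
    p=onz(c,u,v,z); 
    for C in (h[:2],np.array([609.3,177.4])):
        d=p[:2]-C; print(n,p,np.hypot(*d),np.degrees(np.arctan2(d[1],d[0])))
g=cv2.cvtColor(c['im'],cv2.COLOR_RGB2GRAY)
cv2.imwrite('pics/crop5.png',cv2.resize(c['im'][170:290,190:410,::-1],None,fx=3.6,fy=3.6,interpolation=cv2.INTER_CUBIC))
```

```text
hub [609.71989649 176.12908268  92.        ]
one [683.7521631  168.02526477  82.        ] 74.47448129862414 -6.246915008290121
one [683.7521631  168.02526477  82.        ] 75.04005764075622 -7.176698632224146
three [631.88957943 247.68347981  82.        ] 74.91012341624034 72.78546217398359
three [631.88957943 247.68347981  82.        ] 73.82449886835032 72.18224827693928
arm1 [623.66389298 168.44808522  94.        ] 15.919571607186121 -28.84800395336447
arm1 [623.66389298 168.44808522  94.        ] 16.925076060642073 -31.932127860038232
arm2 [638.3044395  159.45446858  94.        ] 33.092580056314354 -30.256881848651823
arm2 [638.3044395  159.45446858  94.        ] 34.107178256250506 -31.745771181601636
```

View pics/crop5.png

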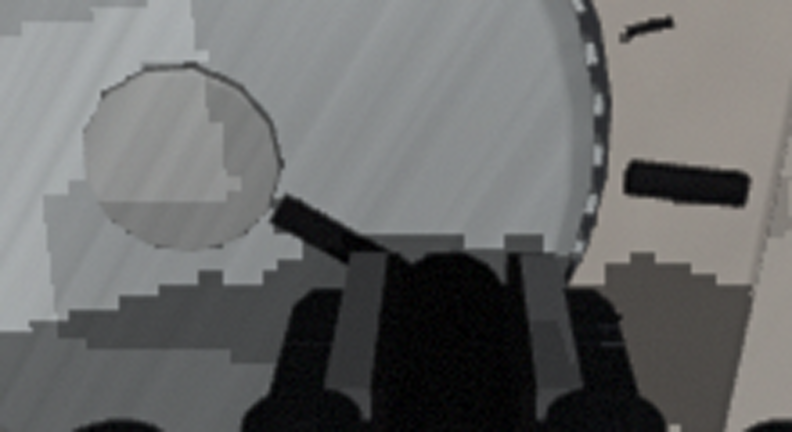

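```bash
python3 plan.py 336 343 348 351 352.5 352.5 352.5
```

```text
now r 43.9 ang -31.5 z 271.9 F [-3.8  3.4  3.2] rot [ 3.1415e+00 -1.3000e-03  1.5704e+00] open 0.171 t 6.45
[[[5, 0.005, 0.0027, -0.0001, 0], [5, 0.01, 0.0046, -0.0001, 0], [5, 0.0138, 0.0056, -0.0001, 0], [5, 0.016, 0.006, -0.0001, 0], [5, 0.0172, 0.0062, -0.0001, 0], [5, 0.0172, 0.0062, -0.0001, 0], [5, 0.0172, 0.0062, -0.0001, 0]]]
```

{"method": "carry_out", "body": {
  "steps": [
    [[5,0.005,0.0027,0,0],[5,0.01,0.0046,0,0],[5,0.0138,0.0056,0,0],[5,0.016,0.006,0,0],[5,0.0172,0.0062,0,0],[5,0.0172,0.0062,0,0],[5,0.0172,0.0062,0,0]]
  ]
}}

```text
clock: 7.15
eef_pos: [652.9, 171.6, 271.9]
tcp_rot: [3.142, -0.001, 1.57]
contact_force: [-3.4, -0.6, 4.5]
opening: 0.173
```

```bash
python3 - <<'E'
from h import *
import pickle
c=shot('wrist','w6'); pickle.dump(c,open('w6.pkl','wb'))
cv2.imwrite('pics/crop6.png',cv2.resize(c['im'][150:310,160:400,::-1],None,fx=3.3,fy=3.3,interpolation=cv2.INTER_CUBIC))
E
python3 plan.py 352
```

```text
now r 44.0 ang -7.5 z 271.9 F [-3.8 -0.7  4.4] rot [ 3.1415e+00 -1.4000e-03  1.5703e+00] open 0.174 t 7.2
[[[5, -0.0003, -0.0, -0.0001, 0]]]
```

View pics/crop6.png

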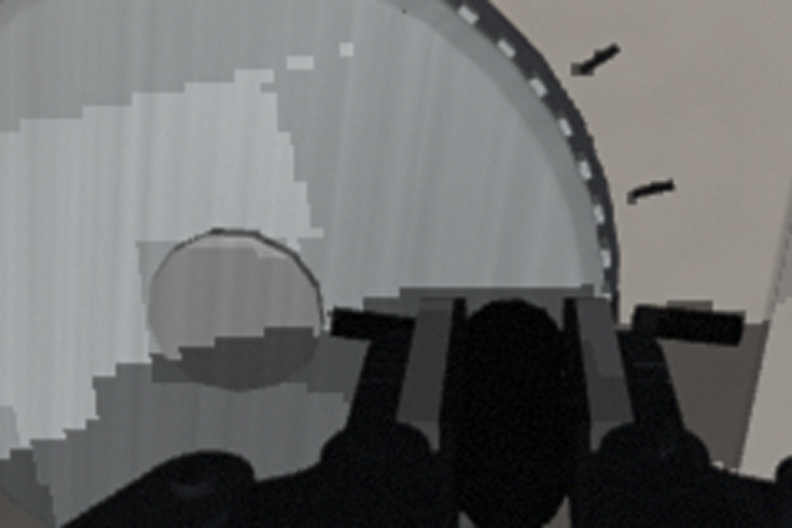

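```bash
python3 plan.py -13 -25 -39 -53 -67 -81 -95 -109
```

```text
now r 44.0 ang -7.5 z 271.9 F [-3.8 -0.7  4.4] rot [ 3.1415e+00 -1.4000e-03  1.5703e+00] open 0.174 t 7.2
[[[5, -0.0041, -0.0007, -0.0001, 0], [5, -0.0128, -0.0037, -0.0001, 0], [5, -0.0219, -0.0094, -0.0001, 0], [5, -0.0294, -0.0171, -0.0001, 0], [5, -0.0347, -0.0264, -0.0001, 0], [5, -0.0377, -0.0367, -0.0001, 0], [5, -0.0381, -0.0474, -0.0001, 0], [5, -0.0359, -0.0579, -0.0001, 0]]]
```

{"method": "carry_out", "body": {
  "steps": [
    [[5,-0.0041,-0.0007,0,0],[5,-0.0128,-0.0037,0,0],[5,-0.0219,-0.0094,0,0],[5,-0.0294,-0.0171,0,0],[5,-0.0347,-0.0264,0,0],[5,-0.0377,-0.0367,0,0],[5,-0.0381,-0.0474,0,0],[5,-0.0359,-0.0579,0,0]]
  ]
}}

```text
clock: 8.0
eef_pos: [594.9, 135.3, 272.0]
tcp_rot: [3.139, -0.003, 1.569]
contact_force: [2.4, 6.7, -2.1]
opening: 0.17
```

```bash
python3 plan.py -121 -135 -149 -163 -177 -191 -205 -219
```

```text
now r 44.5 ang -108.9 z 272.0 F [ 2.4  6.7 -2.1] rot [ 3.1389e+00 -2.7000e-03  1.5693e+00] open 0.170 t 8.0
[[[5, 0.0044, -0.0083, 0.0, 0], [5, 0.011, -0.0167, 0.0, 0], [5, 0.0194, -0.0233, 0.0, 0], [5, 0.0292, -0.0277, 0.0, 0], [5, 0.0397, -0.0296, 0.0001, 0], [5, 0.0504, -0.0289, 0.0001, 0], [5, 0.0606, -0.0256, 0.0001, 0], [5, 0.0697, -0.0199, 0.0002, 0]]]
```

{"method": "carry_out", "body": {
  "steps": [
    [[5,0.0044,-0.0083,0,0],[5,0.011,-0.0167,0,0],[5,0.0194,-0.0233,0,0],[5,0.0292,-0.0277,0,0],[5,0.0397,-0.0296,0,0],[5,0.0504,-0.0289,0,0],[5,0.0606,-0.0256,0,0],[5,0.0697,-0.0199,0,0]]
  ]
}}

```text
clock: 8.8
eef_pos: [575.2, 206.5, 272.2]
tcp_rot: [3.139, -0.003, 1.57]
contact_force: [-2.3, 2.3, 2.4]
opening: 0.172
```

```bash
python3 plan.py -231 -245 -259 -273 -287 -301 -315 -329
```

```text
now r 44.8 ang 139.6 z 272.2 F [-2.3  2.3  2.4] rot [ 3.1392e+00 -3.1000e-03  1.5698e+00] open 0.172 t 8.8
[[[5, 0.0051, 0.0064, 0.0002, 0], [5, 0.0108, 0.0155, 0.0003, 0], [5, 0.0142, 0.0257, 0.0003, 0], [5, 0.0149, 0.0364, 0.0004, 0], [5, 0.0131, 0.047, 0.0004, 0], [5, 0.0087, 0.0568, 0.0004, 0], [5, 0.0021, 0.0652, 0.0004, 0], [5, -0.0063, 0.0718, 0.0004, 0]]]
```

{"method": "carry_out", "body": {
  "steps": [
    [[5,0.0051,0.0064,0,0],[5,0.0108,0.0155,0,0],[5,0.0142,0.0257,0,0],[5,0.0149,0.0364,0,0],[5,0.0131,0.047,0,0],[5,0.0087,0.0568,0,0],[5,0.0021,0.0652,0,0],[5,-0.0063,0.0718,0,0]]
  ]
}}

```text
clock: 9.6
eef_pos: [647.6, 199.0, 272.1]
tcp_rot: [3.14, -0.003, 1.569]
contact_force: [-3.2, -0.2, 0.6]
opening: 0.172
```

```bash
python3 plan.py -341 -355 -369 -383 -394 -402 -408 -408
```

```text
now r 44.0 ang 29.5 z 272.1 F [-3.2 -0.2  0.6] rot [ 3.1399e+00 -2.7000e-03  1.5695e+00] open 0.172 t 9.6
[[[5, -0.0073, 0.0033, 0.0001, 0], [5, -0.0178, 0.0055, 0.0001, 0], [5, -0.0285, 0.0052, 0.0, 0], [5, -0.0388, 0.0022, 0.0, 0], [5, -0.0463, -0.0018, -0.0, 0], [5, -0.0511, -0.0055, -0.0, 0], [5, -0.0544, -0.0088, -0.0001, 0], [5, -0.0544, -0.0088, -0.0001, 0]]]
```

{"method": "carry_out", "body": {
  "steps": [
    [[5,-0.0073,0.0033,0,0],[5,-0.0178,0.0055,0,0],[5,-0.0285,0.0052,0,0],[5,-0.0388,0.0022,0,0],[5,-0.0463,-0.0018,0,0],[5,-0.0511,-0.0055,0,0],[5,-0.0544,-0.0088,0,0],[5,-0.0544,-0.0088,0,0]]
  ]
}}

```text
clock: 10.4
eef_pos: [638.1, 144.4, 272.0]
tcp_rot: [3.14, -0.003, 1.569]
contact_force: [-4.2, 3.5, 1.2]
opening: 0.171
```

```bash
python3 plan.py -414 -420 -424 -426 -427 -427 -427
```

```text
now r 43.8 ang -48.9 z 272.0 F [-4.2  3.5  1.2] rot [ 3.1402e+00 -2.9000e-03  1.5694e+00] open 0.171 t 10.4
[[[5, -0.0026, -0.0029, -0.0, 0], [5, -0.0051, -0.0068, -0.0, 0], [5, -0.0066, -0.0095, -0.0, 0], [5, -0.0072, -0.0109, -0.0, 0], [5, -0.0075, -0.0116, -0.0, 0], [5, -0.0075, -0.0116, -0.0, 0], [5, -0.0075, -0.0116, -0.0, 0]]]
```

{"method": "carry_out", "body": {
  "steps": [
    [[5,-0.0026,-0.0029,0,0],[5,-0.0051,-0.0068,0,0],[5,-0.0066,-0.0095,0,0],[5,-0.0072,-0.0109,0,0],[5,-0.0073,-0.0112,0,0],[5,-0.0073,-0.0112,0,0]]
  ]
}}

```text
clock: 11.0
eef_pos: [626.9, 137.2, 272.0]
tcp_rot: [3.14, -0.003, 1.569]
contact_force: [-2.8, 4.1, 1.7]
opening: 0.174
```

```bash
python3 - <<'E'
from h import *
import pickle
c=shot('wrist','w7'); pickle.dump(c,open('w7.pkl','wb'))
cv2.imwrite('pics/crop7.png',cv2.resize(c['im'][150:330,200:440,::-1],None,fx=3.3,fy=3.3,interpolation=cv2.INTER_CUBIC))
E
python3 plan.py -427
```

```text
now r 43.9 ang -66.3 z 272.0 F [-1.7  3.8  0.3] rot [ 3.1401e+00 -2.9000e-03  1.5694e+00] open 0.169 t 11.05
[[[5, -0.0003, -0.0004, 0.0, 0]]]
```

View pics/crop7.png

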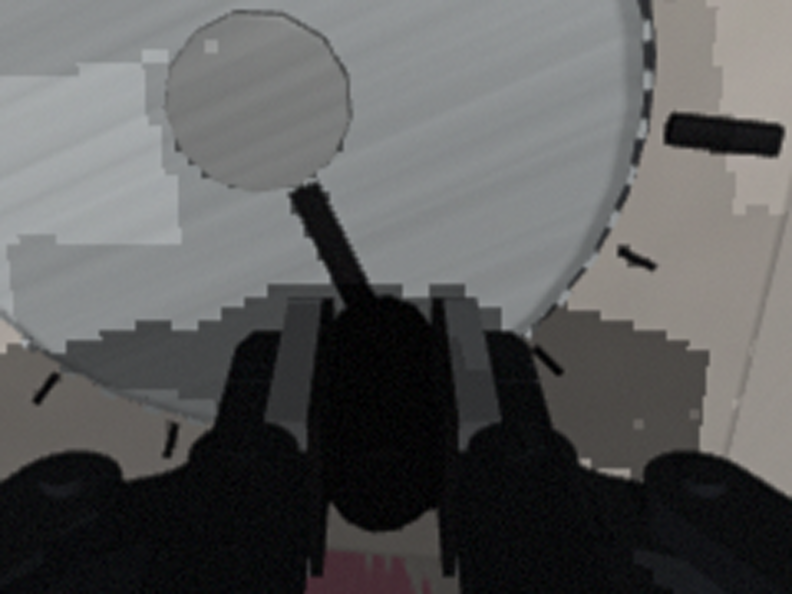

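```bash
python3 - <<'E'
from h import *
import pickle
c=pickle.load(open('w7.pkl','rb'))
a=onz(c,200+306/3.3,150+190/3.3,94);b=onz(c,200+357/3.3,150+293/3.3,94);h=onz(c,200+259/3.3,150+100/3.3,92);m=onz(c,200+724/3.3,150+134/3.3,82)
f=lambda d:np.degrees(np.arctan2(d[1],d[0]))
print(h,f(b-a),f(b-h),'one',m,f(m-h),[f(x[:2]-np.array([609.3,177.4])) for x in (a,b,m)])
E
python3 plan.py -59 -47 -33 -19 -5 9 23 37
```

```text
[609.95212157 176.27317961  92.        ] -66.05189913431032 -64.76701228067091 one [683.41727441 167.97485629  82.        ] -6.444580767871703 [np.float64(-62.92885506601385), np.float64(-64.5884369290477), np.float64(-7.247136205056849)]
now r 43.9 ang -66.3 z 272.0 F [-1.7  3.8  0.3] rot [ 3.1401e+00 -2.9000e-03  1.5694e+00] open 0.169 t 11.05
[[[5, 0.0025, 0.005, 0.0, 0], [5, 0.008, 0.0124, 0.0001, 0], [5, 0.0163, 0.0193, 0.0001, 0], [5, 0.0259, 0.0239, 0.0001, 0], [5, 0.0364, 0.0262, 0.0002, 0], [5, 0.0471, 0.0258, 0.0002, 0], [5, 0.0574, 0.0228, 0.0002, 0], [5, 0.0667, 0.0174, 0.0002, 0]]]
```

{"method": "carry_out", "body": {
  "steps": [
    [[5,-0.0003,-0.0008,0,0],[5,-0.0003,-0.0008,0,0],[5,-0.0003,-0.0008,0,0]]
  ]
}}

```text
clock: 11.35
eef_pos: [626.2, 136.9, 272.0]
tcp_rot: [3.14, -0.003, 1.569]
contact_force: [-1.2, 4.2, -0.2]
opening: 0.169
```

```bash
python3 plan.py -59 -47 -33 -19 -5 9 23 37
```

```text
now r 43.9 ang -67.3 z 272.0 F [-1.2  4.2 -0.2] rot [ 3.1399e+00 -2.9000e-03  1.5694e+00] open 0.169 t 11.35
[[[5, 0.0028, 0.0057, 0.0, 0], [5, 0.0083, 0.0131, 0.0001, 0], [5, 0.0165, 0.02, 0.0001, 0], [5, 0.0262, 0.0247, 0.0001, 0], [5, 0.0367, 0.0269, 0.0002, 0], [5, 0.0474, 0.0265, 0.0002, 0], [5, 0.0577, 0.0235, 0.0002, 0], [5, 0.067, 0.0181, 0.0002, 0]]]
```

{"method": "carry_out", "body": {
  "steps": [
    [[5,0.0028,0.0057,0,0],[5,0.0083,0.0131,0,0],[5,0.0165,0.02,0,0],[5,0.0262,0.0247,0,0],[5,0.0367,0.0269,0,0],[5,0.0474,0.0265,0,0],[5,0.0577,0.0235,0,0],[5,0.067,0.0181,0,0]]
  ]
}}

```text
clock: 12.15
eef_pos: [644.4, 204.4, 272.1]
tcp_rot: [3.14, -0.002, 1.57]
contact_force: [-2.8, -3.1, -0.1]
opening: 0.174
```

```bash
python3 plan.py 46 56 64 69 71.5 71.5 71.5
```

```text
now r 44.2 ang 37.6 z 272.1 F [-2.8 -3.1 -0.1] rot [ 3.1395e+00 -2.3000e-03  1.5696e+00] open 0.174 t 12.15
[[[5, 0.0047, -0.0045, 0.0001, 0], [5, 0.0095, -0.0105, 0.0001, 0], [5, 0.0125, -0.0158, 0.0001, 0], [5, 0.0141, -0.0193, 0.0001, 0], [5, 0.0147, -0.0211, 0.0001, 0], [5, 0.0147, -0.0211, 0.0001, 0], [5, 0.0147, -0.0211, 0.0001, 0]]]
```

{"method": "carry_out", "body": {
  "steps": [
    [[5,0.0047,-0.0045,0,0],[5,0.0095,-0.0105,0,0],[5,0.0125,-0.0158,0,0],[5,0.0141,-0.0193,0,0],[5,0.0147,-0.0211,0,0],[5,0.0147,-0.0211,0,0],[5,0.0147,-0.0211,0,0]]
  ]
}}

```text
clock: 12.85
eef_pos: [623.5, 219.1, 272.3]
tcp_rot: [3.139, -0.003, 1.569]
contact_force: [0.2, 1.0, -0.5]
opening: 0.172
```

```bash
python3 - <<'E'
from h import *
import pickle
c=shot('wrist','w8'); pickle.dump(c,open('w8.pkl','wb'))
E
python3 plan.py 73
```

```text
now r 44.1 ang 71.1 z 272.3 F [0.2 1.1 0.1] rot [ 3.1389e+00 -2.7000e-03  1.5693e+00] open 0.171 t 12.9
[[[5, 0.0003, -0.0014, 0.0003, 0]]]
```

View pics/w8.png

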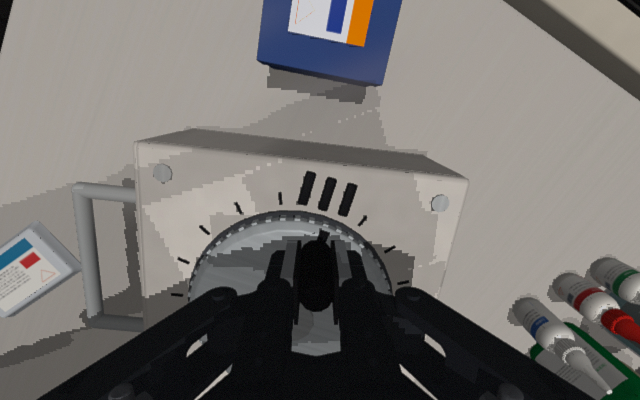

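Run:
```python
from h import *
import pickle
c=pickle.load(open('w8.pkl','rb'))
C=np.array([609.4,177])
for n,u,v,z in [('tip',322.5,237,94),('tip',322.5,237,100),('mid',328,193.5,82)]:
    d=onz(c,u,v,z)[:2]-C; print(n,np.hypot(*d),np.degrees(np.arctan2(d[1],d[0])))
```

```text
tip 54.87390033254601 69.56309641004124
tip 57.425941592103314 70.67373003917116
mid 74.63586755075623 72.64293702153371
```

{"method": "carry_out", "body": {
  "steps": [
    [[5,0.0003,-0.0014,0,0],[5,0.0003,-0.0014,0,0],[5,0.0003,-0.0014,0,0],[50,0.0003,-0.0014,0,0],[60,0.0003,-0.0014,0,0],[60,0.0003,-0.0014,0,0],[60,0.0003,-0.0014,-0.03,0],[60,0.0003,-0.0014,-0.07,0]]
  ]
}}

```text
clock: 13.7
eef_pos: [621.1, 218.9, 340.7]
tcp_rot: [-3.14, -0.001, 1.569]
contact_force: [0.4, -0.0, -0.5]
opening: 0.601
```

{"method": "carry_out", "body": {
  "steps": [
    [[60,-0.02,-0.045,-0.03,-3.5],[60,-0.04,-0.09,-0.04,-7],[60,-0.055,-0.13,-0.04,-7],[60,-0.055,-0.15,-0.04,-7],[60,-0.055,-0.15,-0.04,-7],[60,-0.055,-0.15,-0.04,-7]]
  ]
}}

```text
clock: 14.3
eef_pos: [471.5, 164.2, 381.6]
tcp_rot: [-3.141, -0.001, 1.692]
contact_force: [0.4, 0.5, -0.2]
opening: 0.601
```

Run:
```python
from h import *
import pickle
c=shot('wrist','w9'); pickle.dump(c,open('w9.pkl','wb'));print(c['s']['eef_pos'],c['s']['tcp_rot'],c['s']['contact_force'],c['s']['clock'])
```

```text
[471.53371479 164.20976716 381.56488574] [-3.14136573e+00 -1.42318651e-03  1.69174402e+00] [ 0.43464695  0.49279801 -0.20262943] 14.3
```

View pics/w9.png

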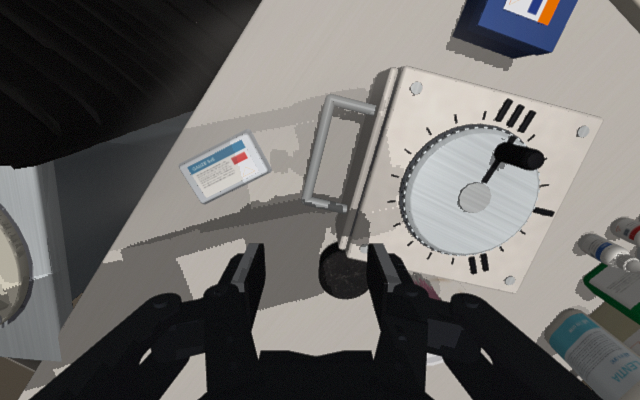

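Run:
```python
from h import *
import pickle
c=pickle.load(open('w9.pkl','rb'))
cv2.imwrite('pics/crop9.png',cv2.resize(c['im'][85:285,380:600,::-1],None,fx=3,fy=3,interpolation=cv2.INTER_CUBIC)[:600])
C=np.array([609.4,177])
for n,u,v,z in [('h1',331,98,52),('h2',307,203,52),('hm',318,150,52),('arm',484,181,94),('arm',497,158,94),('three',517,111,82),('hub',475,197.5,92)]:
    p=onz(c,u,v,z); d=p[:2]-C; print(n,p,np.hypot(*d),np.degrees(np.arctan2(d[1],d[0])))
```

```text
h1 [476.9301535  243.18492162  52.        ] 148.08343621250089 153.45225277585564
h2 [466.58248626 139.91308852  52.        ] 147.55433316139215 -165.44293648080625
hm [471.00624078 194.53029467  52.        ] 139.49961943272464 172.78080864787754
arm [613.17178046 191.95507994  94.        ] 15.423383022094068 75.84478839891827
arm [618.32030594 212.44432358  94.        ] 36.549581832976926 75.87368629180344
three [630.46960638 251.43560734  82.        ] 77.36011861796061 74.19540151872762
hub [610.7533493  176.20251626  92.        ] 1.57083883478355 -30.509430953184804
```

View pics/crop9.png

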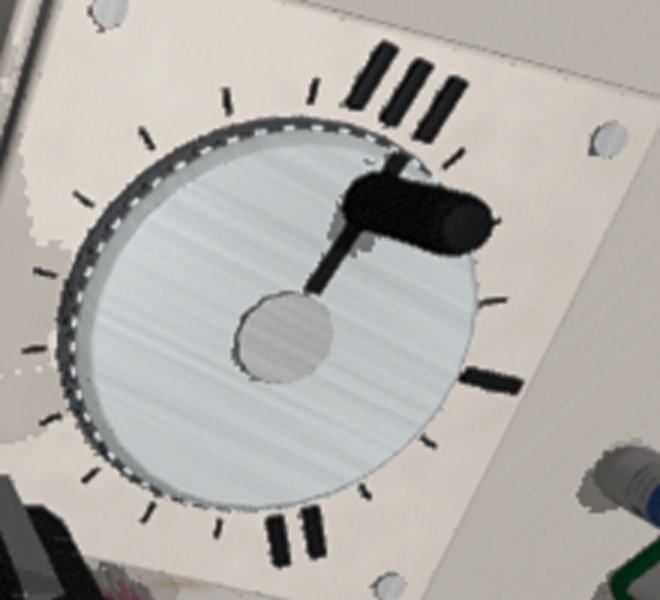

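Run:
```python
from h import *
s=r.sense(); R=Rt(s)
for z in (270,209): print(R.T@(np.array([471.8,192.5,z])-s['eef_pos']))
```

```text
[ 27.82480058   3.18139304 111.43848315]
[ 27.7394343    3.20184578 172.43841999]
```

{"method": "carry_out", "body": {
  "steps": [
    [[40,0.014,0.002,0.03,7],[40,0.028,0.003,0.07,14],[40,0.028,0.003,0.1,14],[40,0.028,0.003,0.111,14],[40,0.028,0.003,0.111,14],[40,0.028,0.003,0.111,14]]
  ]
}}

```text
clock: 14.95
eef_pos: [472.6, 192.8, 271.2]
tcp_rot: [3.141, -0.002, 1.447]
contact_force: [-0.1, -0.4, 0.7]
opening: 0.402
```

Run:
```python
from h import *
c=shot('wrist','w10');s=c['s'];print(s['eef_pos'],s['tcp_rot'],s['opening'])
for x in (471.5-.8,471.5+.8): print(proj(c,[471.8,192.5,52]))
c=shot('side','s10')
cv2.imwrite('pics/s10c.png',cv2.resize(c['im'][130:330,200:420,::-1],None,fx=3,fy=3))
```

```text
[472.6241217  192.79819333 271.16465466] [ 3.14145609e+00 -1.66925047e-03  1.44734941e+00] 0.4016211229365391
(np.float64(312.8310978455951), np.float64(223.89421932042316))
(np.float64(312.8310978455951), np.float64(223.89421932042316))
```

View pics/w10.png

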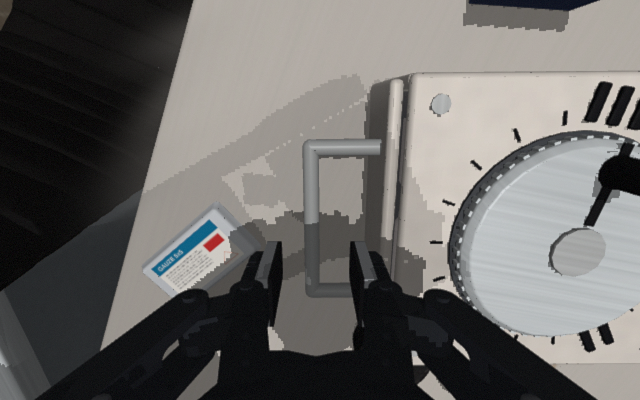

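View pics/s10c.png

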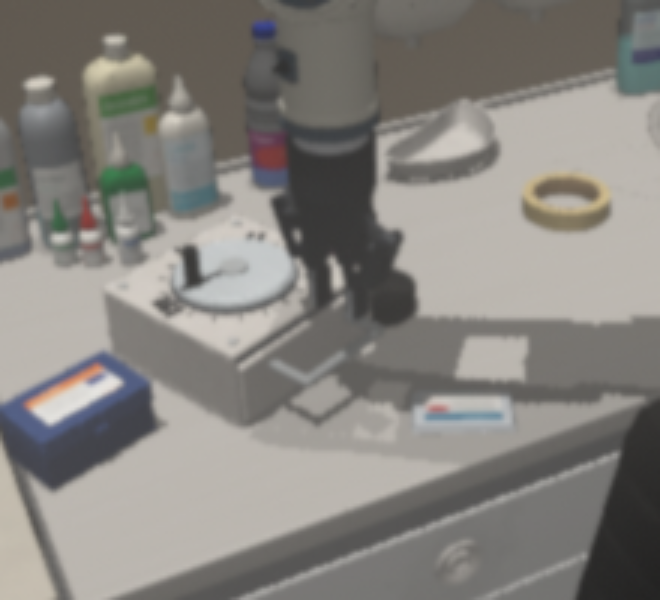

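{"method": "carry_out", "body": {
  "steps": [
    [[40,0,-0.001,0.025,0],[40,0,-0.001,0.045,0],[40,0,-0.001,0.058,0],[40,0,-0.001,0.061,0],[40,0,-0.001,0.061,0],[40,0,-0.001,0.061,0]]
  ]
}}

```text
clock: 15.65
eef_pos: [472.1, 193.2, 211.7]
tcp_rot: [3.139, -0.003, 1.447]
contact_force: [-0.4, -0.1, -0.6]
opening: 0.398
```

{"method": "carry_out", "body": {
  "steps": [
    [[5,0,0,0,0],[5,0,0,0,0],[5,0,0,0,0],[5,0,0,0,0],[5,0,0,0,0],[5,0,0,0,0]]
  ],
  "squeeze": 40
}}

```text
clock: 16.25
eef_pos: [470.3, 193.4, 212.2]
tcp_rot: [-3.14, -0.002, 1.447]
contact_force: [-12.1, 4.1, 11.9]
opening: 0.098
```

Run:
```python
from h import *
c=shot('wrist','w11');s=c['s'];print(s['eef_pos'],s['tcp_rot'],s['opening'],s['contact_force'])
```

```text
[470.29941111 193.37355436 212.21975851] [-3.13978303e+00 -2.25170354e-03  1.44666740e+00] 0.09814266230790439 [-12.14274629   4.14641732  11.87024756]
```

View pics/w11.png

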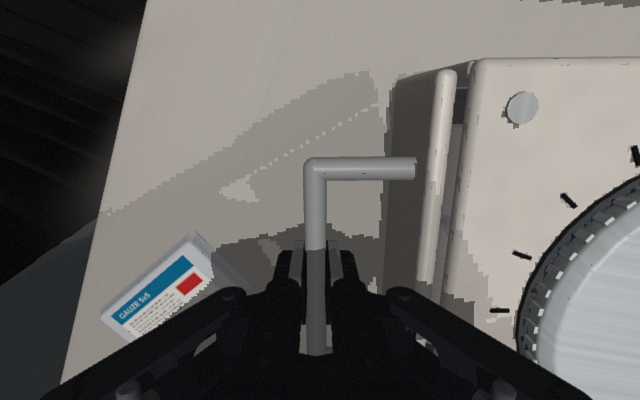

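{"method": "carry_out", "body": {
  "steps": [
    [[5,0,-0.005,0,0],[5,0,-0.01,0,0],[5,0,-0.015,0,0],[5,0,-0.02,0,0],[5,0,-0.02,0,0]]
  ]
}}

```text
clock: 16.8
eef_pos: [449.8, 195.9, 212.4]
tcp_rot: [-3.139, -0.002, 1.447]
contact_force: [-1.4, 0.1, 0.6]
opening: 0.095
```

Unlocked: it slides freely. Continuing to the stop.

{"method": "carry_out", "body": {
  "steps": [
    [[5,0,-0.008,0,0],[5,0,-0.016,0,0],[5,0,-0.023,0,0],[5,0,-0.027,0,0],[5,0,-0.03,0,0],[5,0,-0.032,0,0],[5,0,-0.032,0,0]]
  ]
}}

```text
clock: 17.5
eef_pos: [419.6, 199.6, 212.5]
tcp_rot: [3.139, -0.003, 1.448]
contact_force: [13.2, -11.9, -12.4]
opening: 0.097
```

Run:
```python
from h import *
c=shot('wrist','w12');s=c['s'];print(s['eef_pos'],s['opening'],s['contact_force'])
```

```text
[419.62557798 199.55138587 212.52179775] 0.0972788788684007 [ 13.1561926  -11.94532039 -12.42504352]
```

{"method": "carry_out", "body": {
  "steps": [
    [[5,0,-0.002,0,0],[5,0,-0.003,0,0],[5,0,-0.003,0,0]]
  ]
}}

```text
clock: 17.85
eef_pos: [418.7, 199.6, 212.5]
tcp_rot: [3.134, -0.003, 1.45]
contact_force: [15.8, -13.0, -14.9]
opening: 0.096
```

{"method": "carry_out", "body": {
  "steps": [
    [[5,0,0,0,0],[40,0,0,0,0],[40,0,0,0,0],[40,0,0,0,0],[40,0,0,-0.03,0],[40,0,0,-0.07,0],[40,0,0,-0.12,0],[40,0,0,-0.16,0]]
  ]
}}

```text
clock: 18.65
eef_pos: [417.2, 199.3, 375.1]
tcp_rot: [3.133, -0.004, 1.45]
contact_force: [1.0, 0.8, -0.4]
opening: 0.401
```

Run:
```python
from h import *
c=shot('wrist','w13');s=c['s'];print(s['eef_pos'],s['opening'],s['contact_force'],s['clock'])
import pickle; pickle.dump(c,open('w13.pkl','wb'))
c=shot('side','s13')
c=shot('scene','c13')
```

```text
[417.22232083 199.33918524 375.09746428] 0.400538635516003 [ 1.04369822  0.78308207 -0.44544848] 18.65
```

View pics/w13.png

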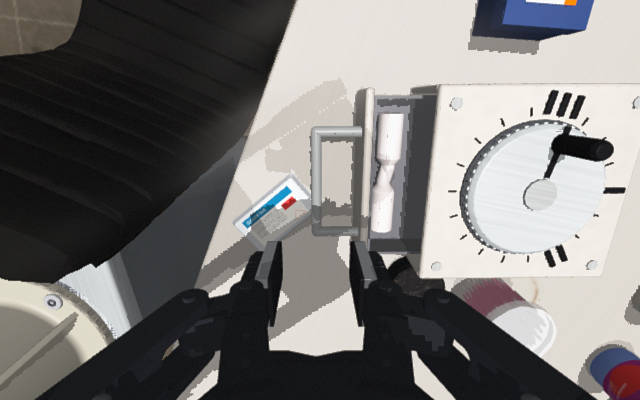

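View pics/s13.png

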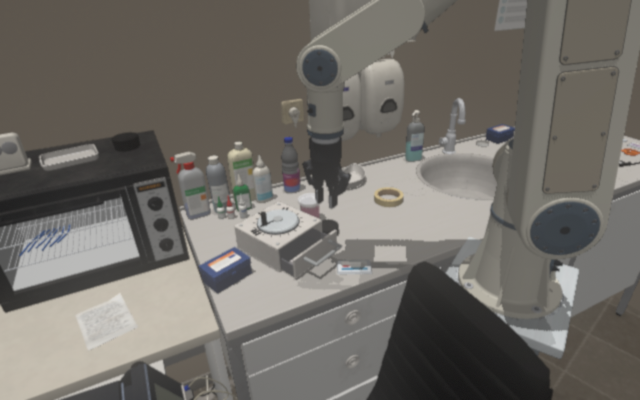

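View pics/c13.png

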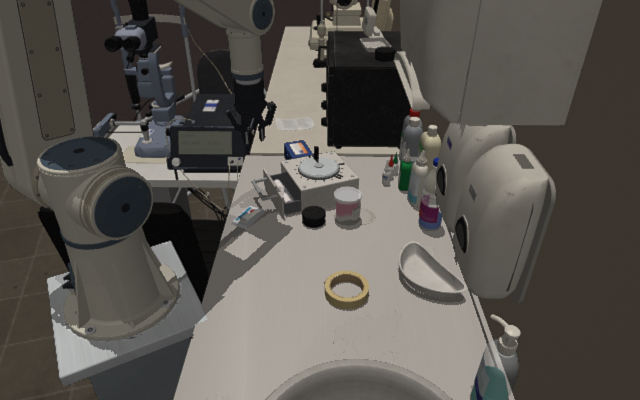

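Run:
```python
from h import *
import pickle
def gz(c):
    im=c['im'].astype(int); m=((im[...,0]>110)&(im[...,1]<90)&(im[...,2]<100)).astype(np.uint8); m[:, 320:]=0
    n,l,st,ce=cv2.connectedComponentsWithStats(m); i=1+np.argmax(st[1:,4]); return st[i],onz(c,*ce[i],9)
for n in ('w1','w9','w13'): print(n,gz(pickle.load(open(n+'.pkl','rb'))))
c=pickle.load(open('w13.pkl','rb'))
print('handle',onz(c,317,133,52),onz(c,316,228,52))
```

```text
w1 (array([125, 170,  13,  12,  77], dtype=int32), array([386.52514128, 168.59988228,   9.        ]))
w9 (array([233, 154,  14,  10,  74], dtype=int32), array([386.4379776 , 168.28517548,   9.        ]))
w13 (array([282, 198,  14,  12,  77], dtype=int32), array([386.29424915, 168.16352409,   9.        ]))
handle [427.96408284 246.33647122  52.        ] [415.65426818 152.16496741  52.        ]
```

```bash
python3 -c "
from rig import workorder,r
print(workorder.sign_off(), r.sense()['clock'])"
```

```text
the job is handed in; nothing more can be done
the job is handed in; nothing more can be done
```

The lockbox is open. I dialled all three numbers in the directions and passes you asked for, pulled the drawer to its stop, and let go. The job was handed in at about 19 s on the clock.

- **Dialling:** From the start at about -143° I went anticlockwise past the one-bar mark once and stopped at it the second time. Then I went clockwise past the two-bar mark once and stopped at it the second time. Then I went anticlockwise straight to the three-bar mark. In the pictures each stop was within about 2° of its mark, and the dial was never backed up. At marks two and three I nudged it 1–2° further in the same direction to finish the stop.
- **Drawer:** It slid freely, then stopped with about 15 N of resistance. The measured handle travel is about 50.5 mm, against 50 mm for fully open.
- **Final checks:** The arm is clear above the handle with no contact force. The gauze measured at the same spot, within about 0.5 mm. The strips, pot, buds, tape and dish looked unmoved in the scene picture, though I did not measure them.
- **Disagreement:** Different pictures put the dial centre and the mark angles about 1–2° apart, which is well inside the 8° tolerance.

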